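# Pack away the kit totes: stack, do not nest

### The arm

A 7-joint arm with a two-finger parallel gripper is mounted at the origin on the work surface. World frame = base frame: x ahead of the robot, y to its left, z up, the work surface at z = 0. Lengths are in m, angles in degrees, forces in N, time in s.
With the tool pointing down it reaches from about 0.425 to 0.925 m from the base axis. Payload 6.8 kg.
Tool frame: the origin (TCP) lies midway between the tips of the shut fingers; the grasp point (between the pads) lies 19 mm behind it; z points along the fingers, y is the direction in which the jaws open and shut (so a half turn about z gives the same grasp; the last joint's range is limited). The gripper opens to 85 mm and grips with 20 to 120 N. Pads are 22 mm wide; open, the fingers measure 114 mm over their backs; the gripper's body (76 mm by 85 mm) begins 54 mm behind the grasp point. The pads swing forward as they close: fully open they stand 13 mm farther back than shut.
Start: joints at [-79.074, 27.33, 1.283, 89.118, -0.659, 63.558, -4.761], TCP at [0.199, 0.645, 0.231] pointing down, gripper open.
Joint ranges: [-169.35, 169.35], [-19.33, 120.38], [-80.79, 83.38], [13.8, 139.57], [-78.32, 258.32], [9.67, 109.79], [-169.56, 169.56]. Speed limits (degrees/s): [136.94, 136.94, 180, 180, 180, 180, 180].

### API

Orientations are given as [roll, pitch, yaw] about the fixed x, y, z axes, in that order (R = Rz(yaw) Ry(pitch) Rx(roll)).
In Python, from workcell import read_state, vision, robot, spotter gives the robot as it stands.
- The arm moves only by the shell command python3 -m creep 'ROWS' [OPENING] [FORCE]. ROWS is JSON, a list of rows, each an object with "travel": the shift along the tool's x, y, z each as a share of 50 cm, from -1 to 1, a list of three; "delta_rot": the turn, a rotation vector about the tool's x, y, z each as a share of 45 degrees, from -1 to 1, a list of three. In form: [{"travel": [x, y, z], "delta_rot": [rx, ry, rz]}, ...]. A call has 1 to 20 rows; each row is the pose to reach, as a shift and turn from the pose commanded when the call began, along the tool's axes at that moment; what a row does not reach only later rows make up. A row lasts 1/10 s, in which the tool goes at most 50 mm and 8.59 degrees, less where a joint would pass 70% of its speed; a pose out of reach is approached as far as the arm can. A call with a number of a shift or a turn outside -1 to 1 is refused whole. A call with a gripper value outside its range is refused whole. OPENING is the opening, from 0 (shut) to 1 (fully open), set as the call begins (- or left out, the last holds). The fingers move at their own pace and stop on an object; FORCE is the grip in N (left out, the last holds). Time passes only in rows, so rows that repeat a pose let the fingers close. It gives the time, the measured TCP pose, the force and the opening at its end, in the units of the state.
- read_state(): the state, without advancing time (a new reading comes with each control period).
- vision.snapshot(name): name is "scene" or "top" or "wrist"; returns a dict with "color" (480x640x3 uint8, blue, green, red), "range_z" (480x640 float32, m along the optical axis (not along the pixel's ray), 0 where there is no reading), "vfov" (degrees; the focal length in pixels is half the picture's height over the tangent of half this angle, whatever the lens; pixels are square), "cx", "cy" (the principal point, pixels), "view" (4x4, takes a point from world to camera coordinates). Camera axes: x right, y down, z forward; pixel columns grow to the right and rows downward; lengths in m; the calibration is good to about 2 mm. A picture is of the moment at which its call begins.
- robot.job_done(): hands the job in, once; it reports no verdict.
Trained networks look in a picture, given as the dict that the camera call returned (one of the last four; its "shot" number tells which), for a name from the list of things; names that differ only in an ending like _2 or _b are one class to them, and where a whole thing is asked for, a point or a joint stands for the part that bears it (a point fixed in the world has none). Each returns a list of dicts, best first, with "confidence" (0 to 1); they miss things now and then, are a little off and sometimes report something else, mostly with a low value. They report only what shows in the picture. A call takes as long as a camera call. They do not tell look-alikes from the thing itself.
- spotter.trace(picture, label): "mask" (480x640 bool, what is visible of it) and "box" ([centre column, centre row, width, height] in pixels, round what is visible of it).
- spotter.pinpoint(picture, label): "position" ([row, column] in pixels: a listed point, or the origin of a listed thing).
The state is a dict: "t": time; "q": joint angles; "qd": joint speeds; "tau": joint torques, N m; "tcp_pos": TCP position; "tcp_rot": TCP orientation; "force": force on the tool from outside, world axes, zero at the start; "moment": the same for the moment, N m; "width": finger opening in m.
Only numpy, scipy, OpenCV 4.12 (cv2) and the standard library are available. Lean on these libraries where they do the work, as an engineer would, in place of code of your own. Each camera call takes 0.05 s, during which the arm holds its last target. There are 200 camera calls.

### The job

Pack the three blue stack-nest kit totes away as one stack on the loaded tote that holds the two clear pots, leaving that one where it stands: put the tote with the tin on it, then the empty tote from the angled stand on top. Every tote must be turned end for end to the one under it (yellow end over blue end) so that its feet sit fully on the ledges and it stacks level instead of nesting into the contents; set each down gently, keep the tin and the pots upright in their totes, and do not disturb the bottles and the glass jar around.

Things in the scene. Friction and masses are not known exactly. Their poses are not given: they have to be found in the camera images.
- tote_a: Blue plastic stack-nest tote with two clear pots in it, loose on the table: the bottom of the stack. All three totes are alike: 190 (x) x 120 (y) x 75 mm high, 0.2 kg empty, open top, base 164 x 94 mm, floor 3 mm, 3 mm walls leaning out 6 degrees. Origin: centre of the underside, z up out of the open top, +x to the yellow end (the other end is blue).
- tote_a_end (a point): Top middle of tote_a's yellow end rim, (90.5, 0, 75) mm in its frame. The rim of every tote: a 9 mm thick band with vertical faces, z = 47 to 75 mm; long sides outer face y = +-60, inner +-51; ends outer x = +-95, inner +-86. The inner edge of its top 9 mm is bevelled by 5 mm as a lead-in.
- tote_b: Same tote with the tin in it, loose on the table; goes on tote_a. Inside the long walls of every tote two ribs (18 mm wide, at x = +26 and -56 mm) stand 14 mm inward and end in flat ledges at z = 61 mm (outside: grooves). To pinch a rim with one finger inside, clear stretches are: long sides x = -43 to +13 mm; ends y = -30 to +30 mm.
- tote_b_end (a point): Top middle of tote_b's yellow end rim, (90.5, 0, 75) mm in its frame. Stacking: a tote turned 180 degrees to the one below sits with its feet on the ledges, origin 61 mm above the lower origin, with 4 mm play each way inside the lower rim. Facing the same way it drops deeper (about 32 mm pitch, or onto the contents).
- tote_c: Same tote, empty, leaning on the angled stand: its floor slopes 30 degrees, yellow (+x) end low, at the stand's -x side, so its z axis leans 30 degrees from vertical towards the stand's -x. Goes on tote_b.
- tote_c_end (a point): Top middle of tote_c's yellow end rim, (90.5, 0, 75) mm in its frame.
- stand: Fixed angled tote stand: grey sheet-steel shelf on dark round legs, 110 mm wide (y), 155 mm deep (x). Shelf rises at 30 degrees from 30 mm high in front (-x) to 117 mm at the back (+x); 10 mm lip along the low edge; nothing above it. Origin: on the table under its middle.
- tin: Round steel tin with a red lid, 54 mm across, 38 mm high, 0.09 kg, standing loose on the floor of tote_b. Origin: centre of its underside.
- pot1: Clear round pot with a white lid, 44 mm across, 38 mm high, loose in tote_a towards its blue end. Origin: centre of its underside.
- pot2: Clear round pot with a white lid, same as pot1, towards the yellow end of tote_a. Origin: centre of its underside.
- bottle: Tall green glass bottle with a brass cap, 54 mm across, 200 mm high, loose bystander. Origin: centre of its underside.
- syrup: Amber glass bottle with a red cap, 64 mm across, 165 mm high, loose bystander. Origin: centre of its underside.
- candyjar: Round lidded glass jar with a knob, 100 mm across, 144 mm high, loose bystander. Origin: centre of its underside.
There are look-alikes about, which are no part of the job. What is shaped like the pot1 but orange, pink or purple is not meant.

How it is judged (in metres and radians):
On the way:
1. the tote with the tin sits stacked, turned end for end, on the bottom tote (z of tote_b in the frame of tote_a between 0.057 and 0.065 m and horizontal distance between tote_b and tote_a below 0.009 m and x of tote_b_end in the frame of tote_a below -0.08 m and angle between tote_b's own z axis and vertical below 0.05 rad), for 0.2 s.
At the end, for the whole second after the job is handed in: tote_b is on tote_a and tote_c on tote_b: origins 57-65 mm apart in height, within 9 mm sideways, yellow end over blue end, level within 0.05 rad; tote_a moved under 40 mm; tin and pots upright on their totes' floors; all at rest (all of step 1 and z of tote_c in the frame of tote_b between 0.057 and 0.065 m and horizontal distance between tote_c and tote_b below 0.009 m and x of tote_c_end in the frame of tote_b below -0.08 m and angle between tote_c's own z axis and vertical below 0.05 rad and distance of tote_a from where it was at the start of the episode below 0.04 m and angle between tote_a's own z axis and vertical below 0.03 rad and distance between tin and tote_b below 0.075 m and z of tin in the frame of tote_b below 0.012 m and angle between each of tin, pot1, pot2's own z axis and vertical below 0.15 rad and distance between each of pot1, pot2 and tote_a below 0.075 m and z of each of pot1, pot2 in the frame of tote_a below 0.012 m and linear speed of each of tote_a, tote_b, tote_c, tin below 0.02 m/s); the robot touches nothing.
It fails at once if the green bottle is moved more than 25 mm or tipped (distance of bottle from where it was at the start of the episode above 0.025 m or angle between bottle's own z axis and vertical above 0.3 rad).
It fails at once if the amber bottle is moved more than 25 mm or tipped (distance of syrup from where it was at the start of the episode above 0.025 m or angle between syrup's own z axis and vertical above 0.3 rad).
It fails at once if the glass jar is moved more than 25 mm or tipped (distance of candyjar from where it was at the start of the episode above 0.025 m or angle between candyjar's own z axis and vertical above 0.3 rad).
It fails at once if the tin or a pot tips over (angle between any of tin, pot1, pot2's own z axis and vertical above 0.6 rad).
It fails at once if a tote is slammed down on the one below (over 80 N) (contact force between tote_b and tote_a above 80 N or contact force between tote_c and tote_b above 80 N).
It also fails if it takes over 64 s, if anything falls off the work surface, if the arm or the gripper's body presses on something with over 40 N, if the wrist force passes 120 N, or if a joint passes its speed limit or range.

## Working session

There is one attempt and no reset: what is moved stays moved. The work goes in short steps, Python scripts to look and compute and a shell command to move; the robot and the scene stay as the last step left them, time stands still between calls to the robot, and variables do not carry over. Pictures are saved under pics/ and viewed, about 8 in all and at most 12, crops included, and the job is handed in when it is done.

```bash
ls; mkdir -p pics; python3 - <<'E'
from workcell import read_state, vision, robot, spotter
import cv2, numpy as np
s=read_state(); print(s)
a=[]
for n in ("scene","top"):
    p=vision.snapshot(n); np.savez(f"{n}0.npz",**p); print(n,p["vfov"],p["cx"],p["cy"],p["view"].round(4).tolist())
    cv2.imwrite(f"pics/{n}0.png",p["color"])
    for l in ("tote_a","tote_a_end","tin","pot1","stand"):
        print(l,[(np.round(d["position"],1).tolist(),round(float(d["confidence"]),2)) for d in spotter.pinpoint(p,l)])
E
```

```text
pics
{'t': 0.0, 'q': array([-79.07447221,  27.37868501,   1.28129826,  89.17622153,
        -0.66007267,  63.55824877,  -4.76271325]), 'qd': array([-0.00854554,  0.01626122, -0.05607895, -0.06035994,  0.06126572,
        0.02648135,  0.01327586]), 'tau': array([-8.21931990e-04, -5.96452582e+01,  1.60698362e+00, -2.81206530e+01,
        1.22669328e-02,  9.42428451e-03,  4.11067191e-06]), 'tcp_pos': array([0.19854432, 0.64453471, 0.23030775]), 'tcp_rot': array([-1.79894468e+02,  7.50489417e-03,  1.62878928e+02]), 'force': array([-0.29758259,  0.4592726 , -0.10737005]), 'moment': array([ 0.06110612, -0.04023257, -0.02668174]), 'width': 0.08506594328978861}
scene 42.78662001952182 318.2583249079077 244.86131396843462 [[-0.8365, 0.5479, 0.0092, 0.4534], [0.3443, 0.5385, -0.7691, -0.1066], [-0.4264, -0.6401, -0.6391, 1.7713], [0.0, 0.0, 0.0, 1.0]]
tote_a [([282.3, 285.7], 0.69), ([339.2, 416.2], 0.62), ([180.0, 292.5], 0.61)]
tote_a_end [([239.2, 296.9], 0.67)]
tin [([341.1, 409.3], 0.83)]
pot1 [([312.3, 208.6], 0.97), ([337.1, 245.2], 0.79), ([360.7, 266.0], 0.68), ([275.9, 292.2], 0.67), ([334.0, 299.2], 0.56), ([295.7, 283.7], 0.52)]
stand [([339.0, 473.4], 0.63), ([203.7, 286.3], 0.57)]
top 47.31723851302799 323.8053538089258 240.5768363703124 [[-0.0071, -0.9999, -0.0108, 0.0149], [-0.9918, 0.0084, -0.1276, 0.5666], [0.1276, 0.0098, -0.9918, 1.349], [0.0, 0.0, 0.0, 1.0]]
tote_a [([291.7, 456.0], 0.95), ([217.4, 336.5], 0.84), ([324.0, 187.1], 0.34)]
tote_a_end [([240.6, 363.8], 0.83), ([246.5, 184.0], 0.62)]
tin [([269.7, 216.6], 0.81)]
pot1 [([195.4, 271.2], 0.83), ([158.9, 296.1], 0.78), ([202.8, 321.2], 0.7), ([161.8, 268.2], 0.65), ([233.6, 346.3], 0.61), ([141.1, 337.8], 0.57)]
stand [([336.5, 452.0], 0.6)]
```

View pics/scene0.png

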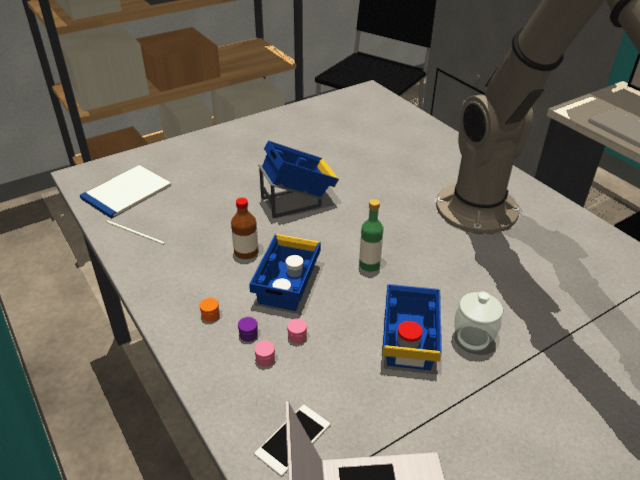

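View pics/top0.png

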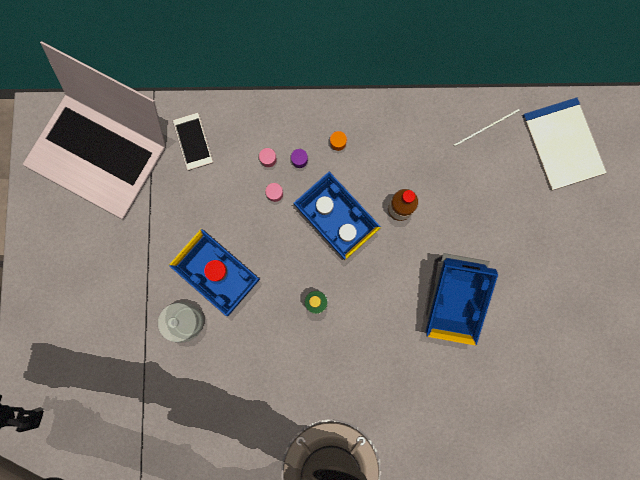

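The scene view shows tote_a with white-lidded pots at about (287,272), tote_b with the red tin at (411,328) and tote_c on the stand at (297,170). The top view shows tote_a at (336,215), yellow end lower right, tote_b at (215,272), yellow end upper left, and tote_c at (462,300), yellow end low. The bottles are close by: amber at (403,203), green at (316,302), with the jar at (180,322).

```bash
cat > h.py <<'E'
import numpy as np, cv2
from scipy.spatial.transform import Rotation as R
def cloud(p):
    f=240/np.tan(np.radians(p["vfov"])/2); z=p["range_z"].astype(float)
    v,u=np.mgrid[:480,:640]; c=np.stack([(u-p["cx"])/f*z,(v-p["cy"])/f*z,z],-1)
    T=np.linalg.inv(p["view"]); return c@T[:3,:3].T+T[:3,3]
def colors(p):
    h=cv2.cvtColor(p["color"],cv2.COLOR_BGR2HSV); H,S,V=h[...,0],h[...,1],h[...,2]; ok=p["range_z"]>0
    return ok&(H>100)&(H<130)&(S>130), ok&(H>15)&(H<35)&(S>150)
def rimfit(P,B,Y,cen,r=.14,z0=.066,z1=.083):
    near=np.hypot(P[...,0]-cen[0],P[...,1]-cen[1])<r
    m=(B|Y)&near&(P[...,2]>z0)&(P[...,2]<z1); q=P[m][:,:2]
    (cx,cy),(w,h),a=cv2.minAreaRect((q*1000).astype(np.float32))
    c=np.array([cx,cy])/1000
    if w<h: a+=90
    yc=np.median(P[Y&near][:,:2],0); d=np.array([np.cos(np.radians(a)),np.sin(np.radians(a))])
    if d@(yc-c)<0: a+=180
    return c.round(4),round((a+180)%360-180,1),sorted([round(w,1),round(h,1)]),m.sum(),np.median(P[m][:,2]).round(4)
E
python3 - <<'E'
from h import *
for n in ("top","scene"):
    p=dict(np.load(n+"0.npz")); P=cloud(p); B,Y=colors(p)
    if n=="top":
        px=lambda u,v:P[v,u]
        A=px(336,228);Bc=px(228,285)
        C=px(462,300); print(A,Bc,C)
        for k,(u,v) in dict(bottle=(315,301),syrup=(408,197),jar=(174,322),tin=(215,270),p1=(325,205),p2=(347,232)).items(): print(k,P[v-3:v+4,u-3:u+4].reshape(-1,3).mean(0).round(3))
    print(n,"A",rimfit(P,B,Y,A)); print(n,"B",rimfit(P,B,Y,Bc))
    near=np.hypot(P[...,0]-C[0],P[...,1]-C[1])<.17
    m=near&(B|Y)&(P[...,2]>.03); q=P[m]; y=P[m&Y]
    print(len(q),"yellow mean",y.mean(0).round(3), "z range",q[:,2].min().round(3),q[:,2].max().round(3))
    best=[]
    # scan yaw of tote +x; tilt 30 nose down
    for yaw in np.arange(-180,180,1.):
        Rm=(R.from_euler('z',yaw,degrees=True)*R.from_euler('y',30,degrees=True)).as_matrix()
        l=q@Rm; zt=np.percentile(l[:,2],99); 
        t=l[(l[:,2]>zt-.006)]; e=np.percentile(t,99.5,0)-np.percentile(t,.5,0); mid=(np.percentile(t,99.5,0)+np.percentile(t,.5,0))/2
        best.append((len(t),yaw,e.round(3),(Rm@np.array([mid[0],mid[1],zt])).round(4),((y@Rm).mean(0)-mid)[0].round(3)))
    best.sort(key=lambda b:-b[0])
    for b in best[:8]: print(b)
E
```

```text
[ 0.60379584 -0.02112125  0.00201455] [0.45807525 0.25789023 0.00188406] [ 0.41420697 -0.32489803  0.06697925]
bottle [0.412 0.029 0.201]
syrup [ 0.65  -0.186  0.166]
jar [0.367 0.355 0.141]
tin [0.494 0.284 0.042]
p1 [0.646 0.006 0.098]
p2 [ 0.587 -0.048  0.042]
top A (array([ 0.6266, -0.0214]), -138.4, [120.3, 191.7], np.int64(847), np.float64(0.0734))
top B (array([0.4879, 0.2817]), 49.2, [119.5, 192.6], np.int64(859), np.float64(0.0732))
4282 yellow mean [ 0.329 -0.292  0.086] z range 0.03 0.19
(587, np.float64(169.0), array([0.192, 0.121, 0.008]), array([ 0.3983, -0.3038,  0.1399]), np.float64(0.088))
(581, np.float64(168.0), array([0.193, 0.123, 0.008]), array([ 0.3982, -0.3034,  0.1399]), np.float64(0.088))
(570, np.float64(171.0), array([0.193, 0.123, 0.009]), array([ 0.3983, -0.3041,  0.1402]), np.float64(0.088))
(567, np.float64(170.0), array([0.192, 0.121, 0.008]), array([ 0.3982, -0.304 ,  0.1401]), np.float64(0.088))
(546, np.float64(172.0), array([0.194, 0.125, 0.009]), array([ 0.398 , -0.3042,  0.1403]), np.float64(0.088))
(544, np.float64(167.0), array([0.194, 0.124, 
[... 709 characters left out ...]
, -0.2986,  0.1388]), np.float64(0.089))
(330, np.float64(173.0), array([0.198, 0.13 , 0.008]), array([ 0.3959, -0.2993,  0.139 ]), np.float64(0.089))
(327, np.float64(172.0), array([0.196, 0.127, 0.008]), array([ 0.396 , -0.2989,  0.1389]), np.float64(0.089))
(326, np.float64(169.0), array([0.194, 0.128, 0.007]), array([ 0.3963, -0.2986,  0.139 ]), np.float64(0.089))
(314, np.float64(168.0), array([0.194, 0.127, 0.008]), array([ 0.3963, -0.2984,  0.1393]), np.float64(0.089))
(302, np.float64(167.0), array([0.194, 0.126, 0.008]), array([ 0.3966, -0.2978,  0.1397]), np.float64(0.089))
(295, np.float64(174.0), array([0.199, 0.132, 0.008]), array([ 0.3958, -0.299 ,  0.1395]), np.float64(0.089))
```

```bash
cat >> h.py <<'E'
def rel(pos,rot,p0=None,r0=None):
    from workcell import read_state
    s=read_state(); p0=s["tcp_pos"] if p0 is None else np.array(p0); r0=s["tcp_rot"] if r0 is None else r0
    R0=R.from_euler('xyz',r0,degrees=True); R1=R.from_euler('xyz',rot,degrees=True)
    print("travel",(R0.inv().apply(np.array(pos)-p0)/.5).round(4).tolist(),"rot",((R0.inv()*R1).as_rotvec(degrees=True)/45).round(4).tolist())
def totept(c,yaw,l): # level tote at c (underside centre)
    return R.from_euler('z',yaw,degrees=True).apply(l)+np.array(c)
E
python3 - <<'E'
from h import *
g=totept([.487,.283,0],49.2,[-.015,-.0555,.046]); print(g)
rel([g[0],g[1],.20],[180,0,229.2])
E
```

```text
[0.51921192 0.23538023 0.046     ]
travel [-0.8538, -0.5944, 0.0627] rot [0.0001, 0.0, -1.4739]
```

```bash
python3 -m creep '[{"travel":[-0.1,-0.07,0],"delta_rot":[0,0,-0.1]},{"travel":[-0.2,-0.14,0],"delta_rot":[0,0,-0.25]},{"travel":[-0.3,-0.21,0],"delta_rot":[0,0,-0.4]},{"travel":[-0.38,-0.27,0],"delta_rot":[0,0,-0.55]},{"travel":[-0.46,-0.32,0],"delta_rot":[0,0,-0.7]},{"travel":[-0.54,-0.38,0],"delta_rot":[0,0,-0.85]},{"travel":[-0.62,-0.43,0],"delta_rot":[0,0,-1]},{"travel":[-0.7,-0.49,0],"delta_rot":[0,0,-1]},{"travel":[-0.78,-0.54,0.03],"delta_rot":[0,0,-1]},{"travel":[-0.84,-0.585,0.06],"delta_rot":[0,0,-1]},{"travel":[-0.854,-0.594,0.063],"delta_rot":[0,0,-1]},{"travel":[-0.854,-0.594,0.063],"delta_rot":[0,0,-1]},{"travel":[-0.854,-0.594,0.063],"delta_rot":[0,0,-1]}]' 0.3 60
python3 -c "
from h import *
rel([.5192,.2354,.2],[180,0,229.2])"
```

```text
t: 1.9
tcp_pos: [0.5193, 0.2356, 0.1998]
tcp_rot: [180.0, -0.0, -152.2]
force: [-0.1, -0.3, 0.5]
width: 0.0254
travel [0.0004, -0.0003, -0.0004] rot [0.0006, -0.0, -0.475]
```

```bash
python3 -m creep '[{"travel":[0,0,0.02],"delta_rot":[0,0,-0.18]},{"travel":[0,0,0.05],"delta_rot":[0,0,-0.36]},{"travel":[0,0,0.06],"delta_rot":[0,0,-0.475]},{"travel":[0,0,0.06],"delta_rot":[0,0,-0.475]},{"travel":[0,0,0.06],"delta_rot":[0,0,-0.475]}]'
python3 - <<'E'
from h import *
from workcell import *
p=vision.snapshot("wrist"); cv2.imwrite("pics/w1.png",p["color"]); np.savez("w1.npz",**p)
P=cloud(p);B,Y=colors(p)
print(rimfit(P,B,Y,[.487,.283]))
rel([.5192,.2354,.046],[180,0,229.2])
print(read_state()["q"].round(1))
E
```

```text
t: 2.4
tcp_pos: [0.5189, 0.2371, 0.1704]
tcp_rot: [180.0, 0.1, -130.8]
force: [-0.3, -0.5, 0.2]
width: 0.0254
(array([0.4869, 0.2842]), 49.3, [119.4, 190.3], np.int64(12097), np.float64(0.0733))
travel [0.0025, -0.0018, 0.2491] rot [-0.0001, 0.0017, 0.0004]
[-29.9  21.4  -1.  107.1   0.5  51.5 108. ]
```

View pics/w1.png

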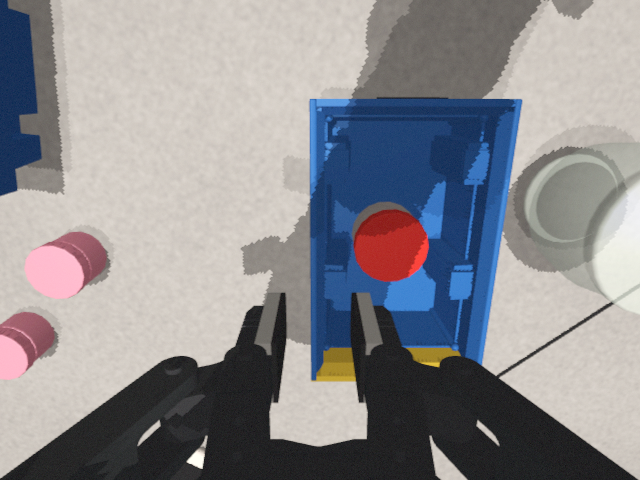

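The wrist view shows tote_b in full around (415,240), tin at (390,245), with the near rim between the two fingers. The fitted size of 119x190 mm agrees with the given one.

```bash
python3 - <<'E'
from h import *
g=totept([.4869,.2842,0],49.3,[-.015,-.0555,.046]); print(g)
rel(g,[180,0,229.3])
E
```

```text
[0.51919498 0.23663652 0.046     ]
travel [0.0006, -0.0002, 0.2491] rot [-0.0001, 0.0017, -0.0018]
```

```bash
python3 -m creep '[{"travel":[0,0,0.06],"delta_rot":[0,0,0]},{"travel":[0,0,0.12],"delta_rot":[0,0,0]},{"travel":[0,0,0.17],"delta_rot":[0,0,0]},{"travel":[0,0,0.21],"delta_rot":[0,0,0]},{"travel":[0,0,0.235],"delta_rot":[0,0,0]},{"travel":[0,0,0.249],"delta_rot":[0,0,0]},{"travel":[0,0,0.249],"delta_rot":[0,0,0]},{"travel":[0,0,0.249],"delta_rot":[0,0,0]}]'
python3 -m creep '[{"travel":[0,0,0],"delta_rot":[0,0,0]},{"travel":[0,0,0],"delta_rot":[0,0,0]},{"travel":[0,0,0],"delta_rot":[0,0,0]},{"travel":[0,0,0],"delta_rot":[0,0,0]},{"travel":[0,0,0],"delta_rot":[0,0,0]},{"travel":[0,0,0],"delta_rot":[0,0,0]}]' 0 70
```

```text
t: 3.25
tcp_pos: [0.52, 0.236, 0.0461]
tcp_rot: [-180.0, 0.1, -130.8]
force: [0.0, 0.5, 0.6]
width: 0.0258
t: 3.85
tcp_pos: [0.5201, 0.236, 0.0472]
tcp_rot: [-180.0, 0.1, -130.8]
force: [-1.0, -2.4, 10.1]
width: 0.0076
```

```bash
python3 -m creep '[{"travel":[0,0,-0.005],"delta_rot":[0,0,0]},{"travel":[0,0,-0.015],"delta_rot":[0,0,0]},{"travel":[0,0,-0.035],"delta_rot":[0,0,0]},{"travel":[0,0,-0.065],"delta_rot":[0,0,0]},{"travel":[0,0,-0.1],"delta_rot":[0,0,0]},{"travel":[0,0,-0.14],"delta_rot":[0,0,0]},{"travel":[0,0,-0.18],"delta_rot":[0,0,0]},{"travel":[0,0,-0.22],"delta_rot":[0,0,0]},{"travel":[0,0,-0.25],"delta_rot":[0,0,0]},{"travel":[0,0,-0.26],"delta_rot":[0,0,0]}]'
python3 - <<'E'
from h import *
c=[.625,-.020,.135]
g=totept(c,41.7,[-.015,-.0555,.046]); print(g)
rel([g[0],g[1],.177],[180,0,221.7])
E
```

```text
t: 4.85
tcp_pos: [0.5204, 0.2358, 0.178]
tcp_rot: [-179.9, 0.2, -130.8]
force: [0.2, 0.2, -3.3]
width: 0.0077
[ 0.65072071 -0.07141687  0.181     ]
travel [0.2952, -0.5986, 0.0019] rot [-0.0016, 0.0046, 0.1674]
```

```bash
python3 -m creep '[{"travel":[0.009,-0.018,0],"delta_rot":[0,0,0.01]},{"travel":[0.027,-0.054,0],"delta_rot":[0,0,0.02]},{"travel":[0.05,-0.102,0],"delta_rot":[0,0,0.03]},{"travel":[0.077,-0.156,0],"delta_rot":[0,0,0.045]},{"travel":[0.103,-0.21,0],"delta_rot":[0,0,0.06]},{"travel":[0.133,-0.27,0],"delta_rot":[0,0,0.075]},{"travel":[0.162,-0.33,0],"delta_rot":[0,0,0.09]},{"travel":[0.192,-0.39,0],"delta_rot":[0,0,0.11]},{"travel":[0.218,-0.444,0],"delta_rot":[0,0,0.125]},{"travel":[0.245,-0.498,0],"delta_rot":[0,0,0.14]},{"travel":[0.268,-0.546,0],"delta_rot":[0,0,0.155]},{"travel":[0.286,-0.582,0],"delta_rot":[0,0,0.163]},{"travel":[0.295,-0.599,0],"delta_rot":[0,0,0.167]},{"travel":[0.295,-0.599,0],"delta_rot":[0,0,0.167]},{"travel":[0.295,-0.599,0],"delta_rot":[0,0,0.167]}]'
python3 - <<'E'
from h import *
from workcell import *
s=read_state()
t=vision.snapshot("top"); w=vision.snapshot("wrist"); sc=vision.snapshot("scene")
for n,p in (("t2",t),("w2",w),("s2",sc)): np.savez(n+".npz",**p)
Z=s["tcp_pos"][2]-.0475
for p in (t,w,sc):
    P=cloud(p);B,Y=colors(p)
    near=np.hypot(P[...,0]-.625,P[...,1]+.02)<.14
    z=P[...,2]; m=near&(B|Y); print(np.percentile(z[m],[50,90,98]).round(3))
    zt=Z+.075
    print("B",rimfit(P,B,Y,[.625,-.02],z0=zt-.012,z1=zt+.01)); 
    m=m&(z>zt-.012)&(z<zt+.01); q=P[m]; A=np.c_[q[:,:2]-q[:,:2].mean(0),np.ones(len(q))]
    k=np.linalg.lstsq(A,q[:,2],rcond=None)[0]; print("slope",k.round(4))
    try: print("A",rimfit(P,B,Y,[.625,-.02],r=.15))
    except Exception as e: print(e)
cv2.imwrite("pics/m2.png",np.hstack([t["color"][120:360,200:480],sc["color"][150:390,180:460],cv2.resize(w["color"],(320,240))[:, :240]]))
E
```

```text
t: 6.35
tcp_pos: [0.6496, -0.0702, 0.1749]
tcp_rot: [179.9, 0.0, -138.2]
force: [-0.4, 0.1, -3.1]
width: 0.0076
[0.139 0.199 0.203]
B (array([ 0.6318, -0.0119]), 41.7, [119.1, 167.9], np.int64(559), np.float64(0.1979))
slope [ 0.0156 -0.0286  0.1977]
A (array([0.5972, 0.0279]), 41.9, [7.5, 165.5], np.int64(188), np.float64(0.0743))
[0.175 0.201 0.204]
B (array([ 0.6029, -0.0363]), 41.9, [120.2, 135.8], np.int64(24469), np.float64(0.1995))
slope [ 0.0325 -0.0476  0.1988]
A (array([0., 0.]), 0.0, [0.0, 0.0], np.int64(0), np.float64(nan))
[0.143 0.198 0.205]
B (array([ 0.6192, -0.0172]), 41.9, [122.6, 200.1], np.int64(882), np.float64(0.1982))
slope [ 0.0145 -0.0167  0.198 ]
A (array([ 0.6228, -0.0168]), 41.5, [120.6, 198.3], np.int64(533), np.float64(0.0731))
  return _methods._mean(a, axis=axis, dtype=dtype,
  ret = um.true_divide(
  ret = ret.dtype.type(ret / rcount)
```

View pics/m2.png

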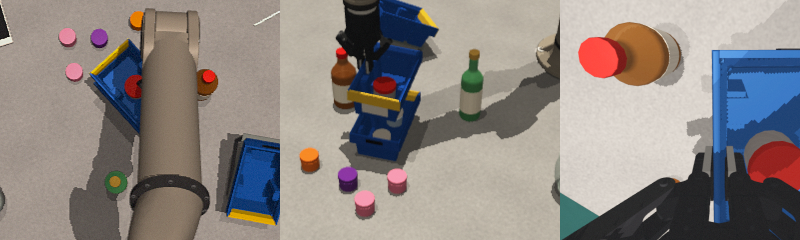

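Crops show tote_b held over tote_a, turned end for end, with the tin upright (centre crop, (385,85)). It sags about 1.5° away from the grip. I'll correct that along with a 3 mm offset and lower it.

```bash
python3 -m creep '[{"travel":[-0.003,-0.005,0.01],"delta_rot":[-0.015,0,0]},{"travel":[-0.003,-0.005,0.03],"delta_rot":[-0.033,0,0]},{"travel":[-0.003,-0.005,0.05],"delta_rot":[-0.033,0,0]},{"travel":[-0.003,-0.005,0.07],"delta_rot":[-0.033,0,0]},{"travel":[-0.003,-0.005,0.085],"delta_rot":[-0.033,0,0]},{"travel":[-0.003,-0.005,0.095],"delta_rot":[-0.033,0,0]},{"travel":[-0.003,-0.005,0.103],"delta_rot":[-0.033,0,0]},{"travel":[-0.003,-0.005,0.108],"delta_rot":[-0.033,0,0]},{"travel":[-0.003,-0.005,0.112],"delta_rot":[-0.033,0,0]},{"travel":[-0.003,-0.005,0.116],"delta_rot":[-0.033,0,0]},{"travel":[-0.003,-0.005,0.118],"delta_rot":[-0.033,0,0]}]'
python3 -m creep '[{"travel":[0,0,0.002],"delta_rot":[0,0,0]},{"travel":[0,0,0.004],"delta_rot":[0,0,0]},{"travel":[0,0,0.006],"delta_rot":[0,0,0]},{"travel":[0,0,0.008],"delta_rot":[0,0,0]}]'
```

```text
t: 7.6
tcp_pos: [0.6528, -0.0725, 0.1163]
tcp_rot: [178.5, 0.0, -138.3]
force: [-0.1, -0.2, -2.3]
width: 0.0077
t: 8.0
tcp_pos: [0.6527, -0.0724, 0.1123]
tcp_rot: [178.5, 0.0, -138.3]
force: [0.3, -0.4, -3.4]
width: 0.0074
```

```bash
python3 -m creep '[{"travel":[0,0.002,0.002],"delta_rot":[0,0,0]},{"travel":[0,0.002,0.004],"delta_rot":[0,0,0]},{"travel":[0,0.002,0.006],"delta_rot":[0,0,0]},{"travel":[0,0.002,0.007],"delta_rot":[0,0,0]}]'
python3 -m creep '[{"travel":[0,0,0.001],"delta_rot":[0,0,0]},{"travel":[0,0,0.002],"delta_rot":[0,0,0]},{"travel":[0,0,0.003],"delta_rot":[0,0,0]},{"travel":[0,0,0.003],"delta_rot":[0,0,0]}]'
python3 -m creep '[{"travel":[0,0,0.001],"delta_rot":[0,0,0]},{"travel":[0,0,0.002],"delta_rot":[0,0,0]},{"travel":[0,0,0.002],"delta_rot":[0,0,0]}]'
```

```text
t: 8.4
tcp_pos: [0.6521, -0.0717, 0.109]
tcp_rot: [178.5, 0.0, -138.3]
force: [-0.1, -1.3, -0.3]
width: 0.0073
t: 8.8
tcp_pos: [0.6525, -0.0721, 0.108]
tcp_rot: [178.6, 0.0, -138.3]
force: [0.5, -2.2, 3.7]
width: 0.0078
t: 9.1
tcp_pos: [0.6526, -0.0721, 0.1077]
tcp_rot: [178.6, 0.1, -138.3]
force: [-1.8, -2.6, 9.9]
width: 0.0074
```

```bash
python3 -m creep '[{"travel":[0,0,-0.001],"delta_rot":[0,0,0]},{"travel":[0,0,-0.001],"delta_rot":[0,0,0]},{"travel":[0,0,-0.001],"delta_rot":[0,0,0]},{"travel":[0,0,-0.001],"delta_rot":[0,0,0]},{"travel":[0,0,-0.001],"delta_rot":[0,0,0]}]' 0.28
python3 -m creep '[{"travel":[0,0,-0.02],"delta_rot":[0,0,0]},{"travel":[0,0,-0.07],"delta_rot":[0.033,0,0]},{"travel":[0,0,-0.14],"delta_rot":[0.033,0,0]},{"travel":[0,0,-0.22],"delta_rot":[0.033,0,0]},{"travel":[0,0,-0.3],"delta_rot":[0.033,0,0]},{"travel":[0,0,-0.34],"delta_rot":[0.033,0,0]},{"travel":[0,0,-0.34],"delta_rot":[0.033,0,0]},{"travel":[0,0,-0.34],"delta_rot":[0.033,0,0]}]'
python3 - <<'E'
from h import *
from workcell import *
w=vision.snapshot("wrist"); sc=vision.snapshot("scene"); np.savez("w3.npz",**w)
for p in (w,sc):
    P=cloud(p);B,Y=colors(p); z=P[...,2]
    print("B",rimfit(P,B,Y,[.625,-.02],z0=.127,z1=.146))
    m=(np.hypot(P[...,0]-.625,P[...,1]+.02)<.14)&(B|Y)&(z>.127)&(z<.146); q=P[m]
    print(np.linalg.lstsq(np.c_[q[:,:2]-q[:,:2].mean(0),np.ones(len(q))],q[:,2],rcond=None)[0].round(4))
    print("A",rimfit(P,B,Y,[.625,-.02],r=.15,z0=.066,z1=.08))
cv2.imwrite("pics/m3.png",np.hstack([sc["color"][180:420,200:440],cv2.resize(w["color"],(320,240))]))
E
```

```text
t: 9.6
tcp_pos: [0.6518, -0.0715, 0.1066]
tcp_rot: [178.5, -0.0, -138.3]
force: [0.3, 0.7, -0.0]
width: 0.0239
t: 10.4
tcp_pos: [0.6548, -0.0749, 0.2773]
tcp_rot: [-180.0, 0.0, -138.3]
force: [0.5, -0.4, -0.7]
width: 0.0237
B (array([ 0.627 , -0.0209]), 41.9, [118.9, 191.1], np.int64(9533), np.float64(0.1344))
[ 0.0021 -0.0063  0.1333]
A (array([ 0.6269, -0.0197]), 41.8, [93.0, 163.1], np.int64(2059), np.float64(0.0728))
B (array([ 0.6238, -0.0191]), 41.6, [122.1, 199.7], np.int64(913), np.float64(0.1339))
[-0.0028  0.0037  0.1335]
A (array([ 0.6241, -0.0159]), 41.7, [119.9, 193.9], np.int64(751), np.float64(0.0727))
```

View pics/m3.png

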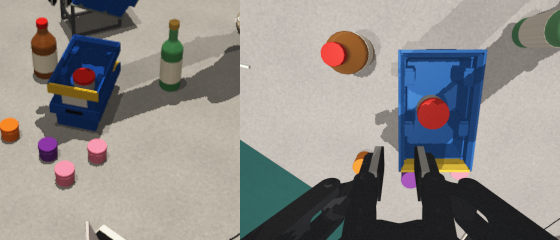

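Scene crop: tote_b sits level on tote_a, yellow end opposite, tin at about (83,75). Measured pitch is 61 mm and slope under 0.01. On to tote_c.

```bash
python3 - <<'E'
from h import *
Rm=(R.from_euler('z',170,degrees=True)*R.from_euler('y',30,degrees=True))
g=np.array([.3973,-.3012,.14])+Rm.apply([-.010,.0555,-.0285]); print(g)
rel([g[0]+.03,g[1]+.05,.27],[180,0,170])
E
```

```text
[ 0.41022472 -0.35983515  0.12031828]
travel [0.6321, -0.0661, 0.0119] rot [0.001, -0.0029, 1.1499]
```

```bash
python3 -m creep '[{"travel":[0.03,0,0],"delta_rot":[0,0,0.08]},{"travel":[0.1,-0.01,0],"delta_rot":[0,0,0.2]},{"travel":[0.19,-0.02,0],"delta_rot":[0,0,0.35]},{"travel":[0.28,-0.03,0],"delta_rot":[0,0,0.5]},{"travel":[0.37,-0.04,0],"delta_rot":[0,0,0.65]},{"travel":[0.46,-0.05,0],"delta_rot":[0,0,0.8]},{"travel":[0.54,-0.06,0],"delta_rot":[0,0,0.95]},{"travel":[0.6,-0.066,0.01],"delta_rot":[0,0,1]},{"travel":[0.632,-0.066,0.012],"delta_rot":[0,0,1]},{"travel":[0.632,-0.066,0.012],"delta_rot":[0,0,1]},{"travel":[0.632,-0.066,0.012],"delta_rot":[0,0,1]},{"travel":[0.632,-0.066,0.012],"delta_rot":[0,0,1]}]'
python3 - <<'E'
from h import *
from workcell import *
w=vision.snapshot("wrist"); np.savez("w4.npz",**w); cv2.imwrite("pics/w4.png",w["color"])
P=cloud(w);B,Y=colors(w)
m=(B|Y)&(np.hypot(P[...,0]-.4,P[...,1]+.3)<.16)&(P[...,2]>.03); q=P[m]; y=P[m&Y]
print(read_state()["q"].round(1))
best=[]
for tilt in (28,29,30,31,32):
  for yaw in np.arange(160,180,.5):
    Rm=(R.from_euler('z',yaw,degrees=True)*R.from_euler('y',tilt,degrees=True)).as_matrix()
    l=q@Rm; zt=np.percentile(l[:,2],99.5)
    t=l[l[:,2]>zt-.006]; lo,hi=np.percentile(t,.3,0),np.percentile(t,99.7,0); mid=(lo+hi)/2
    best.append((len(t),tilt,yaw,(hi-lo).round(4),(Rm@np.array([mid[0],mid[1],zt-.0005])).round(4)))
best.sort(key=lambda b:-b[0])
for b in best[:5]: print(b)
Rm=(R.from_euler('z',best[0][2],degrees=True)*R.from_euler('y',30,degrees=True))
g=best[0][4]+Rm.apply([-.010,.0555,-.0285]); print(g); rel([g[0],g[1],.19],[180,0,best[0][2]])
E
```

```text
t: 11.7
tcp_pos: [0.4427, -0.3081, 0.2706]
tcp_rot: [180.0, 0.0, 177.0]
force: [0.1, 0.2, 0.2]
width: 0.0236
[  9.9  12.6  21.7 106.3  -5.2  62.2 120.5]
(8812, 30, np.float64(169.5), array([0.1905, 0.1188, 0.0067]), array([ 0.3989, -0.3025,  0.1368]))
(8767, 30, np.float64(170.0), array([0.1908, 0.1194, 0.0067]), array([ 0.3989, -0.3025,  0.1368]))
(8742, 30, np.float64(169.0), array([0.1907, 0.1192, 0.0066]), array([ 0.3989, -0.3024,  0.1369]))
(8633, 30, np.float64(168.5), array([0.1911, 0.1202, 0.0066]), array([ 0.399 , -0.3024,  0.137 ]))
(8626, 30, np.float64(170.5), array([0.1911, 0.1205, 0.0067]), array([ 0.3989, -0.3026,  0.137 ]))
[ 0.41131255 -0.36124571  0.11711828]
travel [0.0569, -0.1092, 0.1612] rot [0.0006, 0.0002, 0.1656]
```

View pics/w4.png

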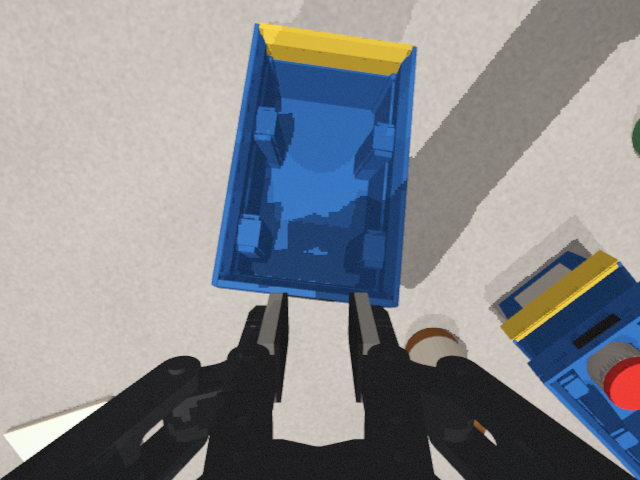

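The wrist view shows the empty tote_c on the stand, yellow end up in the picture (towards the robot), centre about (320,160). The fit is 190.5x119 mm at a 30° tilt.

```bash
python3 -m creep '[{"travel":[0.01,-0.03,0.02],"delta_rot":[0,0,0.08]},{"travel":[0.035,-0.075,0.06],"delta_rot":[0,0,0.16]},{"travel":[0.057,-0.109,0.11],"delta_rot":[0,0,0.162]},{"travel":[0.057,-0.109,0.15],"delta_rot":[0,0,0.162]},{"travel":[0.057,-0.109,0.162],"delta_rot":[0,0,0.162]},{"travel":[0.057,-0.109,0.162],"delta_rot":[0,0,0.162]},{"travel":[0.057,-0.109,0.162],"delta_rot":[0,0,0.162]}]'
python3 - <<'E'
from h import *
rel([.4113,-.3612,.1185],[180,0,169.7])
E
```

```text
t: 12.45
tcp_pos: [0.4102, -0.3628, 0.1904]
tcp_rot: [-180.0, 0.1, 169.5]
force: [0.2, -0.4, 0.7]
width: 0.0239
travel [-0.0013, 0.0036, 0.1437] rot [-0.0005, 0.0012, -0.0053]
```

```bash
python3 -m creep '[{"travel":[0,0.003,0.03],"delta_rot":[0,0,0]},{"travel":[0,0.003,0.07],"delta_rot":[0,0,0]},{"travel":[0,0.003,0.1],"delta_rot":[0,0,0]},{"travel":[0,0.003,0.125],"delta_rot":[0,0,0]},{"travel":[0,0.003,0.14],"delta_rot":[0,0,0]},{"travel":[0,0.003,0.144],"delta_rot":[0,0,0]},{"travel":[0,0.003,0.144],"delta_rot":[0,0,0]},{"travel":[0,0.003,0.144],"delta_rot":[0,0,0]}]'
python3 -m creep '[{"travel":[0,0,0],"delta_rot":[0,0,0]},{"travel":[0,0,0],"delta_rot":[0,0,0]},{"travel":[0,0,0],"delta_rot":[0,0,0]},{"travel":[0,0,0],"delta_rot":[0,0,0]},{"travel":[0,0,0],"delta_rot":[0,0,0]},{"travel":[0,0,0],"delta_rot":[0,0,0]}]' 0 70
```

```text
t: 13.25
tcp_pos: [0.4102, -0.3615, 0.1184]
tcp_rot: [-180.0, 0.1, 169.4]
force: [0.2, 0.1, -0.1]
width: 0.0235
t: 13.85
tcp_pos: [0.4098, -0.3616, 0.1192]
tcp_rot: [180.0, 0.0, 169.4]
force: [-3.4, -0.8, 10.4]
width: 0.0077
```

```bash
python3 -m creep '[{"travel":[0,0,-0.01],"delta_rot":[0,0,0]},{"travel":[0,0,-0.03],"delta_rot":[0,0,0]},{"travel":[0,0,-0.07],"delta_rot":[0,0,0]},{"travel":[0,0,-0.12],"delta_rot":[0,0,0]},{"travel":[0,0,-0.18],"delta_rot":[0,0,0]},{"travel":[0,0,-0.24],"delta_rot":[0,0,0]},{"travel":[0,0,-0.28],"delta_rot":[0,0,0]},{"travel":[0,0,-0.3],"delta_rot":[0,0,0]},{"travel":[0,0,-0.3],"delta_rot":[0,0,0]},{"travel":[0,0,-0.3],"delta_rot":[0,0,0]}]'
cat >> h.py <<'E'
RC=R.from_euler('z',169.6,degrees=True)*R.from_euler('y',30,degrees=True)
RT=R.from_euler('xyz',[180,0,169.4],degrees=True)
OFF=RC.inv().apply(np.array([.4098,-.3616,.1192])-np.array([.3989,-.3025,.138]))+[0,0,.075]  # TCP in tote_c frame
RTC=RC.inv()*RT  # tool in tote_c frame
def ctarget(c,yaw):
    Rf=R.from_euler('z',yaw,degrees=True); return Rf.apply(OFF)+np.array(c),(Rf*RTC).as_euler('xyz',degrees=True)
E
python3 - <<'E'
from h import *
print(OFF)
p,r=ctarget([.627,-.0209,.20],-138.1); print(p,r); rel(p,r)
E
```

```text
t: 14.85
tcp_pos: [0.4094, -0.3608, 0.2669]
tcp_rot: [180.0, -0.1, 169.5]
force: [-0.5, 0.8, -2.8]
width: 0.0074
[-0.00912395  0.05616142  0.04802392]
[ 0.67129748 -0.05660832  0.24802392] [-179.88453034  -29.99979847 -138.3309398 ]
travel [-0.4037, 0.6939, 0.0377] rot [0.3072, 0.6173, -1.1332]
```

```bash
python3 -m creep '[{"travel":[-0.01,0.02,-0.02],"delta_rot":[0.02,0.04,-0.07]},{"travel":[-0.03,0.05,-0.04],"delta_rot":[0.045,0.09,-0.165]},{"travel":[-0.06,0.1,-0.05],"delta_rot":[0.07,0.14,-0.26]},{"travel":[-0.09,0.155,-0.05],"delta_rot":[0.095,0.19,-0.35]},{"travel":[-0.125,0.215,-0.05],"delta_rot":[0.12,0.24,-0.44]},{"travel":[-0.16,0.275,-0.05],"delta_rot":[0.145,0.29,-0.53]},{"travel":[-0.19,0.33,-0.05],"delta_rot":[0.17,0.34,-0.63]},{"travel":[-0.22,0.38,-0.05],"delta_rot":[0.195,0.39,-0.72]},{"travel":[-0.24,0.41,-0.05],"delta_rot":[0.22,0.44,-0.81]},{"travel":[-0.25,0.42,-0.05],"delta_rot":[0.245,0.49,-0.9]},{"travel":[-0.25,0.42,-0.05],"delta_rot":[0.25,0.5,-0.92]},{"travel":[-0.25,0.42,-0.05],"delta_rot":[0.25,0.5,-0.92]}]'
python3 - <<'E'
from h import *
from workcell import read_state
p,r=ctarget([.627,-.0209,.21],-138.1); rel(p,r); print(read_state()["q"].round(1))
E
```

```text
t: 16.05
tcp_pos: [0.5706, -0.1776, 0.2912]
tcp_rot: [-177.5, -24.6, -149.1]
force: [0.4, 0.4, -1.9]
width: 0.0075
travel [-0.2979, 0.1011, -0.0676] rot [0.0575, 0.1153, -0.2144]
[ -6.5  27.5  13.6  86.1  10.5  85.4 125.6]
```

```bash
python3 -m creep '[{"travel":[-0.02,0.007,-0.005],"delta_rot":[0.005,0.01,-0.02]},{"travel":[-0.055,0.019,-0.013],"delta_rot":[0.012,0.025,-0.045]},{"travel":[-0.1,0.034,-0.023],"delta_rot":[0.02,0.04,-0.075]},{"travel":[-0.15,0.051,-0.034],"delta_rot":[0.03,0.06,-0.11]},{"travel":[-0.2,0.068,-0.045],"delta_rot":[0.04,0.08,-0.15]},{"travel":[-0.245,0.083,-0.056],"delta_rot":[0.05,0.1,-0.185]},{"travel":[-0.28,0.095,-0.064],"delta_rot":[0.056,0.112,-0.208]},{"travel":[-0.298,0.101,-0.068],"delta_rot":[0.058,0.115,-0.214]},{"travel":[-0.298,0.101,-0.068],"delta_rot":[0.058,0.115,-0.214]},{"travel":[-0.298,0.101,-0.068],"delta_rot":[0.058,0.115,-0.214]},{"travel":[-0.298,0.101,-0.068],"delta_rot":[0.058,0.115,-0.214]}]'
python3 - <<'E'
from h import *
from workcell import *
s=read_state()
t=vision.snapshot("top"); w=vision.snapshot("wrist"); sc=vision.snapshot("scene")
for n,p in (("t5",t),("w5",w),("s5",sc)): np.savez(n+".npz",**p)
Rt=R.from_euler('xyz',s["tcp_rot"],degrees=True); Rc=Rt*RTC.inv(); o=s["tcp_pos"]-Rc.apply(OFF)
print("C by kin",o.round(4),Rc.as_euler('xyz',degrees=True).round(1)); zt=o[2]+.075
for p in (t,w,sc):
    P=cloud(p);B,Y=colors(p); z=P[...,2]
    near=(np.hypot(P[...,0]-.625,P[...,1]+.02)<.14)&(B|Y)
    m=near&(z>zt-.012)&(z<zt+.012); q=P[m]
    print("C",rimfit(P,B,Y,[.625,-.02],z0=zt-.012,z1=zt+.012),"slope",np.linalg.lstsq(np.c_[q[:,:2]-q[:,:2].mean(0),np.ones(len(q))],q[:,2],rcond=None)[0].round(3))
    if (near&(z>.127)&(z<.146)).sum()>20: print("B",rimfit(P,B,Y,[.625,-.02],z0=.127,z1=.146))
cv2.imwrite("pics/m5.png",np.hstack([t["color"][120:360,200:480],sc["color"][130:370,180:460],cv2.resize(w["color"],(320,240))[:, :240]]))
E
```

```text
t: 17.15
tcp_pos: [0.6716, -0.0582, 0.2607]
tcp_rot: [-179.7, -29.9, -138.5]
force: [0.0, -0.3, -1.3]
width: 0.0073
C by kin [ 0.6275 -0.0225  0.2124] [ 2.000e-01  1.000e-01 -1.382e+02]
C (array([ 0.6127, -0.038 ]), -139.3, [119.9, 152.5], np.int64(546), np.float64(0.2838)) slope [ 0.026 -0.029  0.284]
B (array([ 0.564 , -0.0794]), -49.2, [22.8, 120.0], np.int64(154), np.float64(0.1356))
C (array([ 0.615, -0.033]), -138.9, [120.7, 160.6], np.int64(27032), np.float64(0.2812)) slope [ 0.033 -0.036  0.282]
C (array([ 0.6246, -0.0197]), -139.0, [121.0, 196.3], np.int64(827), np.float64(0.2819)) slope [ 0.019 -0.015  0.282]
B (array([ 0.6236, -0.0182]), -139.1, [121.2, 198.8], np.int64(624), np.float64(0.1342))
```

View pics/m5.png

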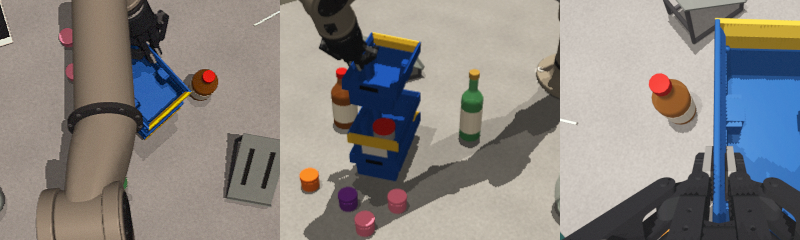

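Crops show tote_c held over the stack, yellow end at the far side from tote_b's (centre crop (395,42) against (373,142)). It has the same slight sag away from the grip. Kinematics put it within 2 mm.

```bash
python3 - <<'E'
from h import *
Rf=R.from_euler('z',-138.1,degrees=True)
T=Rf.apply(OFF)+[.627,-.0209,.132]; r=(Rf*R.from_euler('x',-1.5,degrees=True)*RTC).as_euler('xyz',degrees=True)
print(T,r); rel(T,r)
from workcell import read_state
print("down 10mm:",(R.from_euler('xyz',r,degrees=True).inv().apply([0,0,-.01])/.5).round(4))
E
```

```text
[ 0.67129748 -0.05660832  0.18002392] [ 178.38346282  -29.99450838 -137.46496143]
travel [-0.0811, 0.0027, 0.1393] rot [-0.0313, 0.0028, -0.0194]
down 10mm: [-0.01   -0.0005  0.0173]
```

```bash
python3 -m creep '[{"travel":[-0.006,0.003,0.011],"delta_rot":[-0.01,0,-0.005]},{"travel":[-0.016,0.003,0.028],"delta_rot":[-0.02,0.003,-0.01]},{"travel":[-0.028,0.003,0.049],"delta_rot":[-0.031,0.003,-0.019]},{"travel":[-0.041,0.003,0.07],"delta_rot":[-0.031,0.003,-0.019]},{"travel":[-0.053,0.003,0.09],"delta_rot":[-0.031,0.003,-0.019]},{"travel":[-0.063,0.003,0.109],"delta_rot":[-0.031,0.003,-0.019]},{"travel":[-0.071,0.003,0.122],"delta_rot":[-0.031,0.003,-0.019]},{"travel":[-0.077,0.003,0.132],"delta_rot":[-0.031,0.003,-0.019]},{"travel":[-0.081,0.003,0.139],"delta_rot":[-0.031,0.003,-0.019]},{"travel":[-0.081,0.003,0.139],"delta_rot":[-0.031,0.003,-0.019]},{"travel":[-0.081,0.003,0.139],"delta_rot":[-0.031,0.003,-0.019]}]'
python3 - <<'E'
from h import *
rel([.6713,-.0566,.1705],[178.38,-30,-137.47])
E
```

```text
t: 18.4
tcp_pos: [0.6717, -0.0554, 0.1798]
tcp_rot: [178.4, -30.0, -137.4]
force: [-0.4, -0.9, -2.0]
width: 0.0077
travel [-0.0074, -0.0017, 0.0172] rot [-0.0011, -0.0001, 0.0016]
```

```bash
python3 -m creep '[{"travel":[-0.002,-0.001,0.004],"delta_rot":[0,0,0]},{"travel":[-0.004,-0.001,0.007],"delta_rot":[0,0,0]},{"travel":[-0.006,-0.001,0.0105],"delta_rot":[0,0,0]},{"travel":[-0.007,-0.001,0.0125],"delta_rot":[0,0,0]},{"travel":[-0.007,-0.001,0.0125],"delta_rot":[0,0,0]}]'
python3 -m creep '[{"travel":[-0.001,0,0.0017],"delta_rot":[0,0,0]},{"travel":[-0.002,0,0.0035],"delta_rot":[0,0,0]},{"travel":[-0.002,0,0.0035],"delta_rot":[0,0,0]}]'
```

```text
t: 18.9
tcp_pos: [0.6715, -0.0556, 0.1722]
tcp_rot: [178.3, -30.0, -137.4]
force: [-0.7, 0.2, -1.2]
width: 0.0078
t: 19.2
tcp_pos: [0.672, -0.0559, 0.171]
tcp_rot: [178.4, -30.0, -137.4]
force: [1.2, -0.7, 3.9]
width: 0.0074
```

```bash
python3 -m creep '[{"travel":[-0.001,0,0.0017],"delta_rot":[0,0,0]},{"travel":[-0.0015,0,0.0026],"delta_rot":[0,0,0]},{"travel":[-0.0015,0,0.0026],"delta_rot":[0,0,0]}]'
python3 - <<'E'
from h import *
from workcell import *
w=vision.snapshot("wrist"); sc=vision.snapshot("scene")
for p in (w,sc):
    P=cloud(p);B,Y=colors(p); z=P[...,2]
    m=(np.hypot(P[...,0]-.625,P[...,1]+.02)<.14)&(B|Y)&(z>.187)&(z<.208); q=P[m]
    print("C",rimfit(P,B,Y,[.625,-.02],z0=.187,z1=.208),"slope",np.linalg.lstsq(np.c_[q[:,:2]-q[:,:2].mean(0),np.ones(len(q))],q[:,2],rcond=None)[0].round(3))
E
```

```text
t: 19.5
tcp_pos: [0.6721, -0.056, 0.1708]
tcp_rot: [178.5, -30.0, -137.4]
force: [0.8, -0.0, 8.7]
width: 0.0079
C (array([ 0.6162, -0.0313]), -138.4, [120.2, 161.6], np.int64(31684), np.float64(0.1938)) slope [ 0.005 -0.02   0.193]
C (array([ 0.6246, -0.0194]), 41.6, [121.1, 199.7], np.int64(901), np.float64(0.1949)) slope [-0.001  0.002  0.194]
```

```bash
python3 -m creep '[{"travel":[0.0005,0,-0.001],"delta_rot":[0,0,0]},{"travel":[0.0005,0,-0.001],"delta_rot":[0,0,0]},{"travel":[0.0005,0,-0.001],"delta_rot":[0,0,0]},{"travel":[0.0005,0,-0.001],"delta_rot":[0,0,0]},{"travel":[0.0005,0,-0.001],"delta_rot":[0,0,0]}]' 0.28
python3 -m creep '[{"travel":[0.005,0,-0.01],"delta_rot":[0,0,0]},{"travel":[0.02,0,-0.035],"delta_rot":[0,0,0]},{"travel":[0.045,0,-0.078],"delta_rot":[0,0,0]},{"travel":[0.075,0,-0.13],"delta_rot":[0,0,0]},{"travel":[0.105,0,-0.18],"delta_rot":[0,0,0]},{"travel":[0.125,0,-0.215],"delta_rot":[0,0,0]},{"travel":[0.125,0,-0.215],"delta_rot":[0,0,0]},{"travel":[0.125,0,-0.215],"delta_rot":[0,0,0]}]'
python3 - <<'E'
from h import *
from workcell import *
w=vision.snapshot("wrist"); sc=vision.snapshot("scene"); t=vision.snapshot("top")
for n,p in (("w",w),("s",sc),("t",t)):
    P=cloud(p);B,Y=colors(p); z=P[...,2]
    near=(np.hypot(P[...,0]-.625,P[...,1]+.02)<.14)&(B|Y)
    for k,a,b in (("C",.187,.208),("B",.127,.146),("A",.066,.083)):
        m=near&(z>a)&(z<b); q=P[m]
        if len(q)>50: print(n,k,rimfit(P,B,Y,[.625,-.02],z0=a,z1=b),"slope",np.linalg.lstsq(np.c_[q[:,:2]-q[:,:2].mean(0),np.ones(len(q))],q[:,2],rcond=None)[0].round(3))
cv2.imwrite("pics/m6.png",np.hstack([t["color"][120:360,200:480],sc["color"][130:370,180:460],cv2.resize(w["color"],(320,240))[:, :240]]))
E
```

```text
t: 20.1
tcp_pos: [0.6714, -0.0556, 0.169]
tcp_rot: [178.3, -30.1, -137.4]
force: [0.1, 0.7, 0.0]
width: 0.024
t: 20.9
tcp_pos: [0.6736, -0.0582, 0.2945]
tcp_rot: [178.4, -29.9, -137.4]
force: [0.8, 0.4, -0.5]
width: 0.0241
w C (array([ 0.6278, -0.0212]), -138.3, [119.7, 191.1], np.int64(10404), np.float64(0.1949)) slope [ 0.005 -0.006  0.194]
w B (array([ 0.6279, -0.02  ]), -138.4, [93.4, 164.1], np.int64(3035), np.float64(0.1369)) slope [ 0.003 -0.004  0.137]
s C (array([ 0.6247, -0.0196]), 41.7, [121.9, 199.2], np.int64(1003), np.float64(0.1949)) slope [-0.001  0.002  0.194]
s B (array([ 0.6252, -0.0174]), 41.7, [121.6, 199.5], np.int64(1168), np.float64(0.134)) slope [0.01  0.001 0.134]
s A (array([ 0.6257, -0.0151]), 41.6, [121.2, 192.3], np.int64(541), np.float64(0.0732)) slope [-0.007  0.003  0.073]
t C (array([ 0.6201, -0.0303]), -138.2, [120.0, 170.0], np.int64(464), np.float64(0.1955)) slope [-0.014 -0.01   0.195]
t B (array([ 0.6025, -0.0378]), -134.7, [115.6, 139.5], np.int64(516), np.float64(0.1293)) slope [ 0.014 -0.056  0.131]
```

View pics/m6.png

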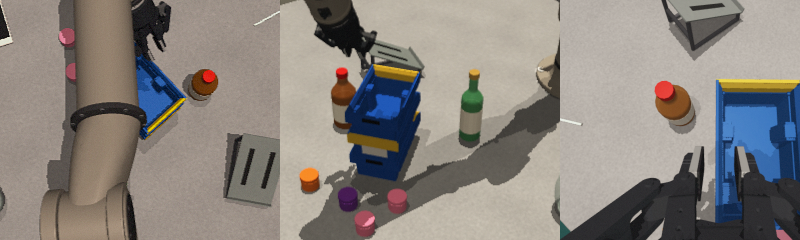

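The picture shows a straight three-tote stack (centre crop, (385,120)), yellow ends alternating, bottles standing, hand clear of it.

```bash
python3 -c "
from workcell import robot,read_state
print(robot.job_done(), read_state()['t'])"
```

```text
the job is handed in; nothing more can be done
the job is handed in; nothing more can be done
```

I put the tin tote on the loaded tote and the empty tote from the stand on top, each turned end for end to the one below. I handed the job in at about 21 s, with the arm clear. The interface gives no verdict, so the result rests on my own checks:

- **Heights:** the scene camera read the rims at 73, 134 and 195 mm. That makes both pitches about 61 mm.
- **Alignment:** centres agree within about 3 mm between neighbouring totes, and headings within 0.3°.
- **Level:** rim slopes were 0.01 rad or less in the wrist and scene views.
- **Gentleness:** at set-down the wrist force stayed around 10 N in the readings taken after each move.
- **Surroundings:** the last pictures show both bottles standing where they were. The jar is outside those crops, and nothing went near it after the first lift.
- **Disagreement:** the arm hid much of the stack from the top camera, and its last reading put tote_b's slope at 0.056, against the other two cameras. I put that down to the arm hiding it.
- **Not checked at the end:** the tin was upright after its tote was set down. The tin and pots are hidden in the finished stack, and I saw no sign that they were disturbed.

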